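# Roll the adjuster wheel until the guide pointer meets the gauge tab

## Task

Set the roll-width guide for the next label roll: with a fingertip, roll the ribbed black adjuster wheel so that the sliding guide closes toward the fixed fence and its thin pointer stops opposite the gauge tab on the scale rail, within the tab's width, then take the hand away. Move the guide only through the wheel, never by pushing the guide itself, and leave the label roll, bolt, paper core and glue stick standing where they are; nothing is to be gripped or lifted.

Things in the scene. Friction and masses are not known exactly. Their poses are not given: they have to be found in the camera images.
- roll_guide: Fixed fixture, aluminium base 150 (x) x 235 (y, -130 to +105) x 10 mm. Origin at bench height, mid-depth; x away from the robot at yaw 0, z up, y along its rods to the fixed fence (grey plate, 62 mm high, inner face y=+75). Wheel at x=-40, y=-85 between two grey cheeks 62 mm high, 60 long in y, 41 mm over both. Scale rail x=-63..-41, y=-20..80, top 24 mm high. Nothing is higher than 70 mm.
- adjuster_wheel: Black wheel, 64 mm across its 24 ribs, 22 wide; origin mid-axle, 38 mm above the bench; axle fixed along roll_guide's x; frame turns with it. Only its top 8 mm clear the cheeks. Stroking over the top along roll_guide's +y slides the guide +y (closes), back opens: 10 mm per rad, 1 mm per about 3.2 mm of stroke. Stays where left (about 1 N at rim). It usually takes several strokes.
- wheel_top (a point): Highest point of the wheel, over the ribs, mid-width: 70 mm above the bench. Does not turn with the wheel; axes as roll_guide. A fingertip drawn across here 1 to 2 mm below this height turns the wheel: about 0.5 rad a stroke if level, 1 rad or more if it follows the rim (32 mm radius) 0.5 rad before and past the top.
- sliding_guide: Grey upright plate 85 x 8 mm, 64 mm high, on two rods, with foot, pointer and a toothed rack (10 mm wide, top 57 mm high) running 115 mm back along -y past the wheel, 30 mm to the +x side of the wheel's middle. Slides along roll_guide's y only, 45 mm from the start (y=-15 mm) toward the fence. Origin at bench height on its inner face; axes as roll_guide. Not to be pushed directly.
- pointer (a point): Tip of the guide's pointer, top edge: thin dark steel blade (2 mm thick in y, 12 mm long in x) over the scale rail, 37.5 mm above the bench, at the same roll_guide y as the guide's inner face. Axes as roll_guide.
- gauge_mark (a point): Top edge, mid-width, of the gauge tab: dark steel tab 6 mm wide in y, 37 mm high, clamped fixed on the robot-side half of the scale rail. Axes as roll_guide. The pointer passes just beside it, on its +x side. It stands 10 to 24 mm from the pointer's starting place, toward the fence.
- label_roll: Bystander: printed label roll, 101 mm in diameter, 62 mm high, standing on its flat end beyond the fence. Origin at its underside.
- bolt: Bystander: bolt standing on its head, 15 mm wide, 35 mm high, beside the wheel end of the fixture. Origin at its underside.
- paper_core: Bystander: brown paper core, 41 mm in diameter, 58 mm high, standing upright. Origin at its underside.
- glue_stick: Bystander: glue stick, 26 mm in diameter, 93 mm high, standing upright behind the fixture. Origin at its underside.

How it is judged:
By the outcome, as a careful person would: the job done as asked, in the order asked, and still so for the second after the job is handed in, with the robot touching nothing.
It also fails if it takes over 45 s, if anything falls off the work surface, if the arm or the gripper's body presses on something with over 40 N, if the wrist force passes 120 N, or if a joint passes its speed limit or range.

## Robot

A 7-joint arm with a two-finger parallel gripper is mounted at the origin on a cart in front of the work surface, level with it; the furniture and walls round the work are solid. World frame = base frame: x ahead of the robot, y to its left, z up, the work surface at z = 0. Lengths are in m, angles in rad, forces in N, time in s.
With the tool pointing down it reaches from about 0.4 to 0.85 m from the base axis. Payload 10.4 kg.
Tool frame: the origin (TCP) lies at the very end of the fingers, on their centre line; the grasp point (between the pads) lies manip.hold_point_z behind it (manip.hold_point_z is the distance from the TCP to the grasp point, in m); z points along the fingers, y is the direction in which the jaws open and shut (so a half turn about z gives the same grasp; the last joint's range is limited). The gripper opens to 85 mm and grips with 20 to 120 N. Pads are 22 mm wide; open, the fingers measure 114 mm over their backs; the gripper's body (76 mm by 85 mm) begins 54 mm behind the grasp point. The pads swing forward as they close: fully open they stand 13 mm farther back than shut.
Start: joints at [1.14, 0.332, -0.065, 1.46, 0.022, 1.35, -0.088], TCP at [0.248, -0.574, 0.231] pointing down, gripper open.
Joint ranges: [-2.6, 2.6], [-0.5, 2.12], [-1.47, 1.34], [0.16, 2.42], [-1.27, 4.41], [0.06, 2.06], [-2.6, 2.6]. Speed limits (rad/s): [2.22, 2.22, 2.79, 2.79, 3.14, 3.14, 3.14].

## Interface

Orientations are given as a unit quaternion [x, y, z, w].
In Python, from workcell import manip gives the robot as it stands.
- The arm moves only by the tool jog_arm, never from a script. Its arguments are lists of equal length, an entry for each row: "translation": the shift along the world's x, y, z in mm, a list of three; "turn": the turn about the world's z in degrees. In form: {"translation": [[x, y, z], ...], "turn": [turn, ...]}. A call has 1 to 12 rows; each row is the pose to reach, as a shift and turn from the pose measured when the call began; what a row does not reach only later rows make up. A row lasts 1/12 s, in which the tool goes at most 41.7 mm and 7.16 degrees, less where a joint would pass 70% of its speed; a pose out of reach is approached as far as the arm can. A call with a gripper value outside its range is refused whole. "grip" is the finger opening in mm, from 0 to 85.4, set as the call begins (left out, the last holds). The fingers move at their own pace and stop on an object; "grip_force" is the grip in N (left out, the last holds). Time passes only in rows, so rows that repeat a pose let the fingers close. It gives the time, the measured TCP pose, the force and the opening at its end, in the units of the state.
- manip.get_obs(): the state, without advancing time (a new reading comes with each control period).
- manip.camera(name): name is "scene" or "top"; returns a dict with "frame" (480x640x3 uint8, red, green, blue), "mtx" (3x3 intrinsics, pixels), "pose" (4x4, takes a point from camera to world coordinates). Camera axes: x right, y down, z forward; pixel columns grow to the right and rows downward; lengths in m; the calibration is good to about 2 mm. A picture is of the moment at which its call begins. There is no depth.
- manip.hand_in(): hands the job in, once; it reports no verdict.
Trained networks look in a picture, given as the dict that the camera call returned (one of the last four; its "shot" number tells which), for a name from the list of things; names that differ only in an ending like _2 or _b are one class to them, and where a whole thing is asked for, a point or a joint stands for the part that bears it (a point fixed in the world has none). Each returns a list of dicts, best first, with "confidence" (0 to 1); they miss things now and then, are a little off and sometimes report something else, mostly with a low value. They report only what shows in the picture. A call takes as long as a camera call.
- manip.outline_of(picture, label): "mask" (480x640 bool, what is visible of it) and "extent" ([left, top, right, bottom] in pixels, round what is visible of it).
- manip.pinpoint(picture, label): "at" ([column, row] in pixels: a listed point, or the origin of a listed thing).
The state is a dict: "clock": time; "joint_pos": joint angles; "joint_velocities": joint speeds; "tau": joint torques, N m; "position": TCP position; "ee_rot": TCP orientation; "ft_force": force on the tool from outside, world axes, zero at the start; "torque": the same for the moment, N m; "grip_width": opening from 0.0 (shut) to 1.0 (fully open).
Only numpy, scipy, OpenCV 4.12 (cv2) and the standard library are available. Lean on these libraries where they do the work, as an engineer would, in place of code of your own. Each camera call takes 0.05 s, during which the arm holds its last target. There are 200 camera calls.

## Working session

There is one attempt and no reset: what is moved stays moved. The work goes in short steps, Python scripts to look and compute and a tool call to move; the robot and the scene stay as the last step left them, time stands still between calls to the robot, and variables do not carry over. Pictures are saved under pics/ and viewed, about 8 in all and at most 12, crops included, and the job is handed in when it is done.

Besides the shell and the picture viewer there is one more tool, called after "Call:" in YAML: its name, and indented under it one key for each argument. jog_arm: Moves the arm, as the interface text tells. Its arguments: {"type":"object","properties":{"translation":{"type":"array"},"turn":{"type":"array"},"grip":{"type":"number"},"grip_force":{"type":"number"}},"required":["translation","turn"]}

```bash
mkdir -p pics; cat > h.py <<'E'
import numpy as np, cv2
from workcell import manip
def ray(c,uv,z):
    d=np.linalg.inv(c["mtx"])@[uv[0],uv[1],1]; d=c["pose"][:3,:3]@d; o=c["pose"][:3,3]
    return o+d*(z-o[2])/d[2]
def proj(c,p):
    T=np.linalg.inv(c["pose"]); q=c["mtx"]@(T[:3,:3]@p+T[:3,3]); return q[:2]/q[2]
def save(c,n): cv2.imwrite("pics/"+n,c["frame"][:,:,::-1])
E
python3 - <<'E'
from h import *
o=manip.get_obs(); print(o["clock"],o["position"],o["ee_rot"],manip.hold_point_z)
Z=dict(wheel_top=.07,pointer=.0375,gauge_mark=.037,roll_guide=0,sliding_guide=0,adjuster_wheel=.038,bolt=0,paper_core=0,glue_stick=0,label_roll=0)
for n in("scene","top"):
    c=manip.camera(n); save(c,n+"0.png"); print(n,c["pose"][:3,3].round(3))
    for k,z in Z.items():
        r=manip.pinpoint(c,k)
        for e in r[:2]: print(k,np.round(e["at"],1),round(e["confidence"],2),ray(c,e["at"],z).round(4))
E
```

```text
0.0 [ 0.24771427 -0.57340544  0.2305024 ] [ 9.79283152e-01  2.02494417e-01 -1.69766012e-04 -7.00454876e-04] 0.0187
scene [ 0.118 -0.543  0.538]
wheel_top [319.1 284.5] 0.83 [ 0.5127 -0.1091  0.07  ]
pointer [293.8 278.5] 0.84 [ 0.5174 -0.0356  0.0375]
gauge_mark [289.7 273.7] 0.39 [ 0.5212 -0.019   0.037 ]
roll_guide [310.4 282.9] 0.7 [ 0.5625 -0.0294  0.    ]
sliding_guide [312.6 288.2] 0.81 [ 0.555  -0.0443  0.    ]
adjuster_wheel [315.3 297.9] 0.6 [ 0.5104 -0.1022  0.038 ]
bolt [360.1 338.9] 0.52 [ 0.5268 -0.1948  0.    ]
glue_stick [351.6 257. ] 0.85 [ 0.6837 -0.0211  0.    ]
label_roll [271.  233.3] 0.57 [0.6138 0.1652 0.    ]
label_roll [352.1 253.5] 0.46 [ 0.6937 -0.0128  0.    ]
top [0.425 0.02  0.916]
pointer [354.7 283.1] 0.56 [ 0.5113 -0.0349  0.0375]
gauge_mark [348.7 285. ] 0.37 [ 0.5083 -0.0244  0.037 ]
gauge_mark [250.  232.9] 0.31 [0.6033 0.1468 0.037 ]
roll_guide [349.8 254.1] 0.83 [ 0.568  -0.0299  0.    ]
sliding_guide [357.9 255.9] 0.88 [ 0.5644 -0.0445  0.    ]
adjuster_wheel [397.9 280.6] 0.65 [ 0.5142 -0.1095  0.038 ]
paper_core [454.  237.2] 0.79 [ 0.5956 -0.2213  0.    ]
glue_stick [342.2 192.5] 0.55 [ 0.6843 -0.019   0.    ]
label_roll [246.9 234.6] 0.81 [0.6078 0.1578 0.    ]
```

```bash
python3 - <<'E'
import cv2
a=cv2.imread("pics/scene0.png");b=cv2.imread("pics/top0.png")
A=cv2.resize(a[200:380,220:420],(800,600)[::1] if 0 else (660,594),interpolation=cv2.INTER_CUBIC)
B=cv2.resize(b[160:340,220:480],(800,554),interpolation=cv2.INTER_CUBIC)
cv2.imwrite("pics/a.png",A);cv2.imwrite("pics/b.png",B)
E
```

```text
(no output)
```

View pics/a.png

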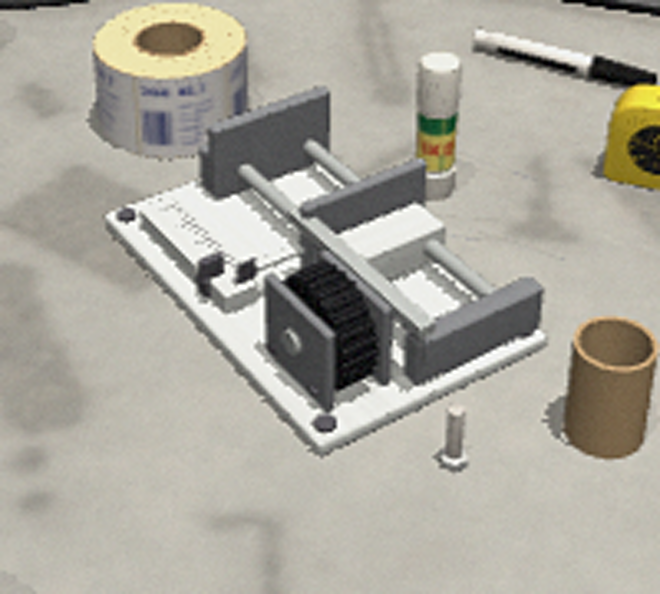

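View pics/b.png

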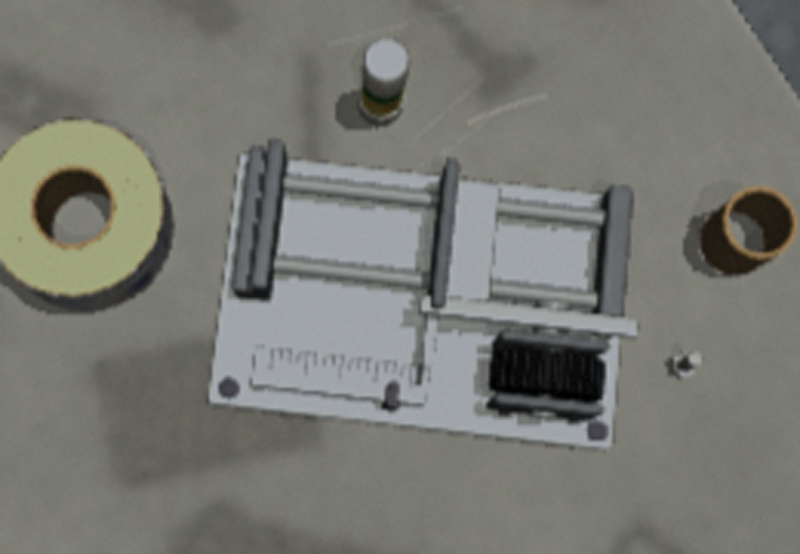

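The scene view shows the fixture, wheel and bystanders. In top crop b.png the base corners are near (242,152), (210,402) and (612,447), the wheel is near (549,373), the pointer tip near (420,382) and the tab top near (391,386). The yaw is about -6°.

```bash
cat >> h.py <<'E'
def fix(p,pose): # world->fixture xy
    x,y,t=pose; d=np.array(p[:2])-[x,y]; return np.array([[np.cos(t),np.sin(t)],[-np.sin(t),np.cos(t)]])@d
def wor(q,pose):
    x,y,t=pose; return np.array([[np.cos(t),-np.sin(t)],[np.sin(t),np.cos(t)]])@q[:2]+[x,y]
E
python3 - <<'E'
from h import *
from scipy.optimize import least_squares
t=manip.camera("top"); s=manip.camera("scene")
b=lambda u,v:(220+u*260/800,160+v*180/554); a=lambda u,v:(220+u*200/660,200+v*180/594)
obs=[(t,b(210,402),(-75,105,10)),(t,b(612,447),(-75,-130,10)),(t,b(240,152),(75,105,10)),
(t,b(549,373),(-40,-85,70)),(t,b(497,335),(-19.5,-55,62)),(t,b(488,410),(-60.5,-55,62)),(t,b(603,416),(-60.5,-115,62)),
(s,a(106,220),(-75,105,10)),(s,a(320,445),(-75,-130,10)),(s,a(547,338),(75,-130,10)),(s,a(332,405),(-60.5,-115,10)),(s,a(265,278),(-60.5,-55,62)),(s,a(333,332),(-60.5,-115,62))]
def f(p): return np.ravel([proj(c,np.r_[wor(np.array(q)/1e3,p),q[2]/1e3])-uv for c,uv,q in obs])
r=least_squares(f,[.56,-.03,-.11],loss="soft_l1"); P=r.x; print(P,f(P).reshape(-1,2).round(1).tolist())
np.save("P.npy",P)
print("wheeltop",wor(np.array([-.04,-.085]),P), "ydir",-np.sin(P[2]),np.cos(P[2]))
for c,u,z in((t,b(420,382),.0375),(t,b(391,386),.037),(s,a(247,262),.0375),(s,a(209,257),.037)): print((fix(ray(c,u,z),P)*1e3).round(1))
for n,k in(("scene","gauge_mark"),("scene","pointer"),("top","gauge_mark"),("top","pointer")):
    c={"scene":s,"top":t}[n]
    for e in manip.pinpoint(c,k)[:2]: print(n,k,e["confidence"],(fix(ray(c,e["at"],.037),P)*1e3).round(1))
E
```

```text
[ 0.56329954 -0.02986813 -0.13209194] [[-1.3, 0.1], [0.1, 0.5], [-0.7, -0.2], [1.9, -1.6], [1.4, -2.7], [2.1, -3.0], [0.5, -0.8], [-1.6, -1.9], [-0.4, 0.5], [0.2, -1.0], [-1.9, 3.7], [-1.4, -1.0], [-2.0, 2.0]]
wheeltop [ 0.51245281 -0.10885933] ydir 0.13170814653619548 0.9912885372766095
[-52.3 -15.1]
[-56.3   0.8]
[-44.6 -15. ]
[-59.3   1. ]
scene gauge_mark 0.44 [-55.3   0.4]
scene pointer 0.65 [-49.   -8.2]
top gauge_mark 0.48 [-55.1  -0.3]
top pointer 0.67 [-48.7 -13.9]
```

Call:
jog_arm:
  translation:
    - [20, 33, -8]
    - [40, 66, -16]
    - [60, 99, -24]
    - [80, 132, -32]
    - [100, 165, -40]
    - [120, 198, -48]
    - [140, 231, -56]
    - [160, 264, -64]
    - [180, 298, -72]
    - [200, 331, -80]
    - [220, 364, -88]
    - [240, 397, -96]
  turn: [-3, -6, -9, -12, -15, -18, -21, -24, -27, -30, -31, -31]
  grip: 0

```text
clock: 2.4
position: [0.4886, -0.1751, 0.1353]
ee_rot: [0.998, -0.067, 0.0, 0.0]
ft_force: [1.0, -0.6, 0.1]
grip_width: -0.003
```

Call:
jog_arm:
  translation:
    - [10, 16, -12]
    - [19, 31, -25]
    - [19, 31, -40]
    - [19, 31, -40]
    - [19, 31, -40]
  turn: [0, 0, 0, 0, 0]

```text
clock: 2.82
position: [0.5071, -0.1443, 0.095]
ee_rot: [0.998, -0.067, -0.0, 0.0]
ft_force: [0.2, 0.5, 0.7]
grip_width: -0.003
```

```bash
python3 - <<'E'
from h import *
P=np.load("P.npy"); o=manip.get_obs(); print(o["position"], fix(o["position"],P)*1e3)
for n in("scene","top"):
    c=manip.camera(n)
    v=proj(c,o["position"]); w=proj(c,np.r_[wor(np.array([-.04,-.085]),P),.07]); print(n,v,w)
    if n=="scene":
        x,y=w.astype(int); k=c["frame"][y-70:y+50,x-70:x+90,::-1]; cv2.imwrite("pics/c.png",cv2.resize(k,(800,600),interpolation=cv2.INTER_CUBIC))
E
```

```text
[ 0.50708775 -0.14432151  0.09501019] [ -40.64766328 -120.8598819 ]
scene [331.48141033 284.01570566] [318.89620784 284.5074612 ]
top [424.69677728 280.88944359] [400.28765802 279.63099003]
```

View pics/c.png

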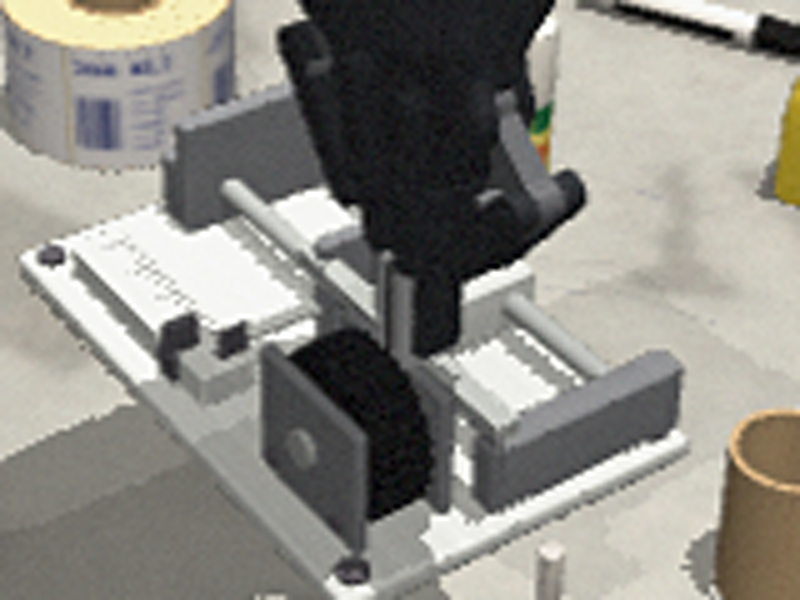

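Call:
jog_arm:
  translation:
    - [0, 0, -14]
    - [0, 0, -26]
    - [0, 0, -26]
    - [1.3, 9.9, -26]
    - [2.4, 17.8, -26]
    - [3.2, 23.8, -26]
    - [4, 29.7, -26]
    - [4.8, 35.7, -26]
    - [5.5, 41.6, -26]
    - [6.1, 45.6, -26]
    - [6.1, 45.6, -26]
  turn: [0, 0, 0, 0, 0, 0, 0, 0, 0, 0, 0]

```text
clock: 3.83
position: [0.5141, -0.0982, 0.0703]
ee_rot: [0.998, -0.067, 0.001, 0.0]
ft_force: [0.5, 0.1, 0.5]
grip_width: -0.002
```

```bash
cat > m.py <<'E'
from h import *
import sys
P=np.load("P.npy"); o=manip.get_obs(); print(o["clock"],o["position"], fix(o["position"],P)*1e3, o["ft_force"].round(1) if hasattr(o["ft_force"],"round") else o["ft_force"])
for n in("scene","top"):
    c=manip.camera(n); save(c,n+sys.argv[1]+".png")
    for k in("gauge_mark","pointer","sliding_guide"):
        for e in manip.pinpoint(c,k)[:1]: print(n,k,round(e["confidence"],2),(fix(ray(c,e["at"],0 if k[0]=="s" else .037),P)*1e3).round(1))
    if n=="scene":
        x,y=proj(c,np.r_[wor(np.array([-.04,-.03]),P),.037]).astype(int); k=c["frame"][y-40:y+35,x-50:x+50,::-1]; print(x-50,y-40); cv2.imwrite("pics/z%s.png"%sys.argv[1],cv2.resize(k,(800,600),interpolation=cv2.INTER_CUBIC))
E
python3 m.py 1
```

```text
3.8333 [ 0.51412529 -0.09822528  0.07032534] [-39.74268031 -74.2383128 ] [0.5 0.1 0.5]
scene gauge_mark 0.39 [-49.2   3.1]
scene pointer 0.77 [-51.2 -11.2]
scene sliding_guide 0.62 [ 1.  -8.3]
251 243
top gauge_mark 0.38 [-59.7  -6.1]
top pointer 0.58 [-47.4 -10.1]
top sliding_guide 0.7 [  0.6 -12.8]
```

View pics/z1.png

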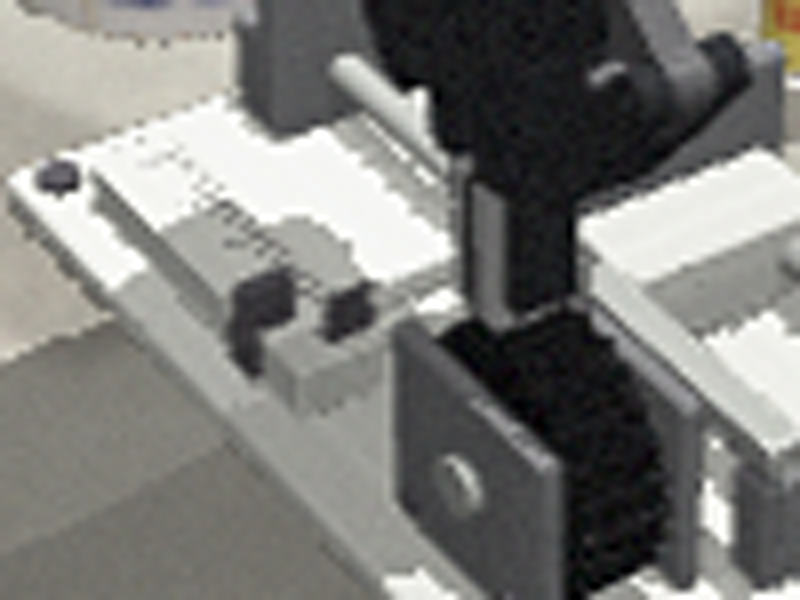

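```bash
cat > pt.py <<'E'
import cv2,sys,numpy as np
# shift of pointer patch between scene0 and sceneN
for n,(u0,v0,u1,v1) in dict(scene=(290,276,299,286),top=(353,266,359,286)).items():
    a=cv2.imread(f"pics/{n}0.png"); b=cv2.imread(f"pics/{n}{sys.argv[1]}.png")
    t=a[v0:v1,u0:u1]; m=16
    r=cv2.matchTemplate(b[v0-m:v1+m,u0-m:u1+m],t,cv2.TM_CCOEFF_NORMED); _,s,_,l=cv2.minMaxLoc(r)
    print(n,s,l[0]-m,l[1]-m, "at zero",r[m,m])
E
python3 pt.py 1
```

```text
scene 0.9232450127601624 0 0 at zero 0.923245
top 0.630693793296814 0 0 at zero 0.6306938
```

Call:
jog_arm:
  translation:
    - [0, 0, -2]
    - [0, 0, -2.5]
    - [0, 0, -2.5]
    - [0, 0, -2.5]
  turn: [0, 0, 0, 0]

```text
clock: 4.57
position: [0.5144, -0.0992, 0.0686]
ee_rot: [0.998, -0.068, 0.001, 0.0]
ft_force: [-3.7, 1.9, 9.7]
grip_width: -0.0
```

Call:
jog_arm:
  translation:
    - [0.5, 4, -0.5]
    - [1, 8, -0.5]
    - [1.6, 12, -0.8]
    - [1.6, 12, -0.8]
  turn: [0, 0, 0, 0]

```text
clock: 4.9
position: [0.516, -0.0861, 0.0675]
ee_rot: [0.998, -0.068, 0.001, 0.0]
ft_force: [-0.2, 0.2, 1.3]
grip_width: -0.001
```

```bash
python3 m.py 2; python3 pt.py 2
```

```text
4.9 [ 0.51596077 -0.0860749   0.06750156] [-39.52349072 -61.95203507] [-0.2  0.2  1.3]
scene gauge_mark 0.55 [-50.7   0.9]
scene pointer 0.89 [-48.2  -7.3]
scene sliding_guide 0.89 [-2.  -9.6]
251 243
top gauge_mark 0.58 [-53.   -1.6]
top sliding_guide 0.76 [  6. -10.]
scene 0.8603203296661377 -1 0 at zero 0.8514033
top 0.534218966960907 -1 -5 at zero 0.205122
```

View pics/z2.png

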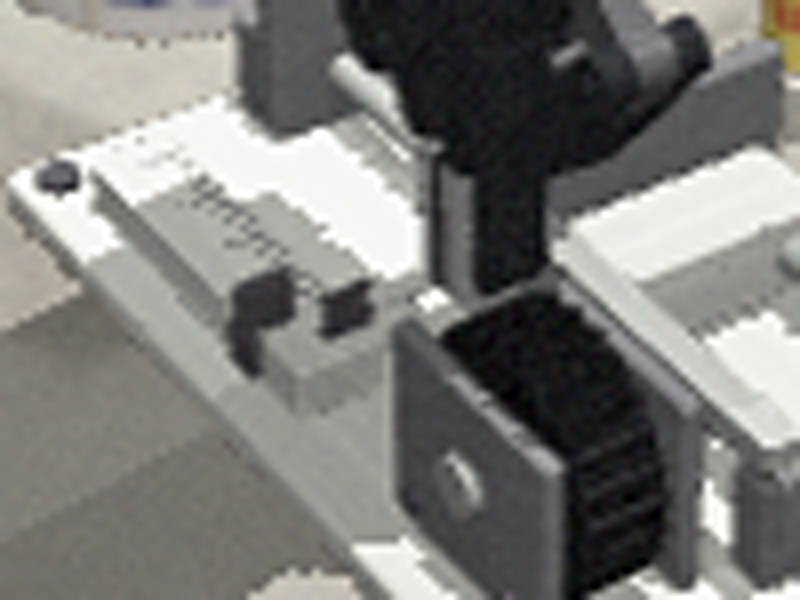

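Call:
jog_arm:
  translation:
    - [0, 0, 15]
    - [-3.2, -23.8, 15]
    - [-6.3, -47.6, 15]
    - [-6.3, -47.6, 6]
    - [-6.3, -47.6, -0.5]
    - [-6.3, -47.6, -0.5]
  turn: [0, 0, 0, 0, 0, 0]

```text
clock: 5.8
position: [0.5087, -0.1345, 0.0657]
ee_rot: [0.998, -0.068, 0.0, -0.0]
ft_force: [-0.2, 0.8, -0.6]
grip_width: 0.002
```

Call:
jog_arm:
  translation:
    - [0.7, 5, 0.3]
    - [1.3, 10, 0.6]
    - [2, 15, 0.9]
    - [2.6, 20, 1]
    - [3.3, 25, 1]
    - [4, 30, 0.8]
    - [4.6, 35, 0.5]
    - [5.2, 39, 0]
    - [5.2, 39, 0]
  turn: [0, 0, 0, 0, 0, 0, 0, 0, 0]

```text
clock: 6.55
position: [0.5147, -0.0932, 0.0664]
ee_rot: [0.998, -0.067, 0.001, -0.0]
ft_force: [-0.4, 3.1, 7.4]
grip_width: 0.001
```

```bash
python3 m.py 3; python3 pt.py 3
```

```text
6.55 [ 0.51471442 -0.09317822  0.06640333] [-39.82341718 -69.15762549] [-0.4  3.1  7.4]
scene gauge_mark 0.65 [-49.6  10.3]
scene pointer 0.56 [-45.2   5.1]
scene sliding_guide 0.57 [-4.5 -3.5]
251 243
top gauge_mark 0.37 [-54.   -1.2]
top pointer 0.9 [-51.3   1.1]
top sliding_guide 0.62 [ 4.7 -4.9]
scene 0.7698413133621216 -4 -4 at zero -0.30185446
top 0.6273254752159119 -7 -1 at zero -0.21834384
```

View pics/z3.png

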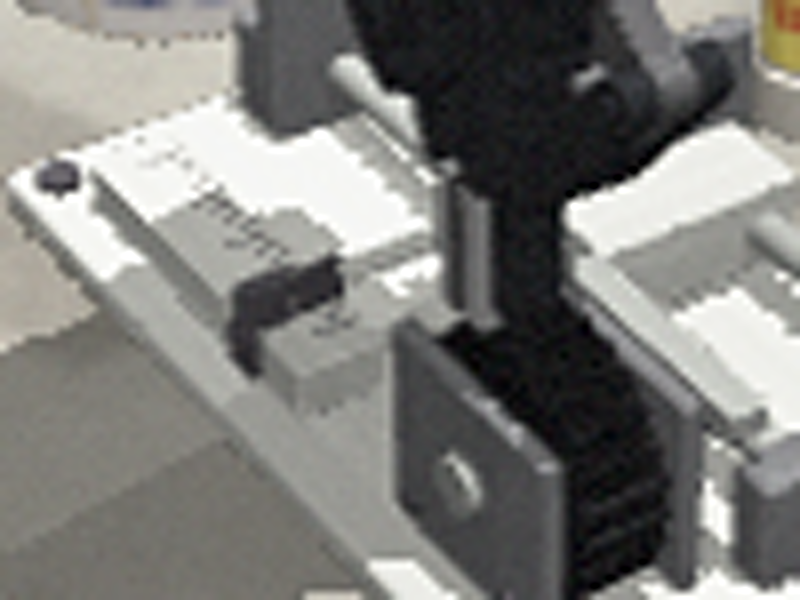

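The pointer now stands at or almost at the tab (crop z3, tab at about (265,290), blade at about (315,280)). I'm lifting off to look at it unobstructed.

Call:
jog_arm:
  translation:
    - [0, 1, 8]
    - [0, 1, 30]
    - [0, 1, 65]
    - [0, -30, 100]
    - [0, -65, 110]
    - [0, -100, 110]
    - [0, -100, 110]
  turn: [0, 0, 0, 0, 0, 0, 0]

```text
clock: 7.53
position: [0.5138, -0.2019, 0.178]
ee_rot: [0.997, -0.072, 0.002, 0.001]
ft_force: [-1.2, 0.1, -1.3]
grip_width: 0.0
```

```bash
python3 m.py 4; python3 pt.py 4; python3 - <<'E'
import cv2,numpy as np
a=cv2.imread("pics/scene4.png")[262:292,274:314]; b=cv2.imread("pics/top4.png")[258:298,335:375]
A=cv2.resize(a,(800,600),interpolation=cv2.INTER_NEAREST)[:, :]; 
cv2.imwrite("pics/d.png",np.hstack([cv2.resize(a,(400,300),interpolation=cv2.INTER_NEAREST),cv2.resize(b,(300,300),interpolation=cv2.INTER_NEAREST)]))
E
```

```text
7.5333 [ 0.51379417 -0.20188922  0.17796342] [ -26.4175232  -177.04279448] [-1.2  0.1 -1.3]
scene gauge_mark 0.54 [-52.7  -1.4]
scene pointer 0.86 [-42.    7.8]
scene sliding_guide 0.71 [-0.7  6.6]
251 243
top gauge_mark 0.47 [-53.6   1.4]
top pointer 0.59 [-50.5   1.9]
top sliding_guide 0.66 [7.  2.7]
scene 0.789741039276123 -3 -4 at zero -0.42359287
top 0.8219047784805298 -7 -1 at zero -0.023946332
```

View pics/d.png

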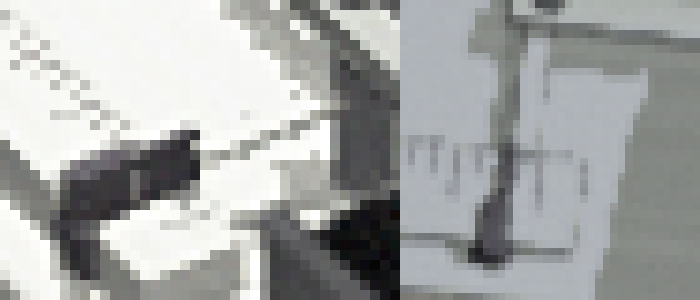

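```bash
python3 - <<'E'
from h import *
P=np.load("P.npy"); out=[]
for n,(u0,v0,w,h) in dict(scene=(274,262,32,30),top=(340,274,24,22)).items():
    c=manip.camera(n); k=600/h if n=="x" else (390/w)
    im=cv2.resize(c["frame"][v0:v0+h,u0:u0+w,::-1],(390,int(h*k)),interpolation=cv2.INTER_NEAREST)
    q=lambda x,y,z: tuple(((proj(c,np.r_[wor(np.array([x,y])/1e3,P),z/1e3])-[u0,v0]+.5)*k).round().astype(int).tolist())
    g=1
    L=lambda a,b,col: cv2.line(im,q(*a),q(*b),col,1)
    for y in(g-3,g+3): L((-63,y,37),(-53,y,37),(0,255,0)); L((-63,y,37),(-63,y,24),(0,255,0))
    L((-63,g-3,37),(-63,g+3,37),(0,255,0)); L((-53,g-3,37),(-53,g+3,37),(0,255,0))
    for y in (g-3,g+3): L((-52,y,37.5),(-40,y,37.5),(255,200,0))
    L((-52,g,37.5),(-40,g,37.5),(0,0,255))
    # dark profile along fixture y, at several x, top heights
    for x in (-60,-57,-51,-49,-47,-45):
        ys=np.arange(-14,15,1.); v=[cv2.getRectSubPix(c["frame"].mean(2).astype(np.float32),(1,1),tuple(map(float,proj(c,np.r_[wor(np.array([x,y])/1e3,P),.037]))))[0,0] for y in ys]
        print(n,x,np.round(v).astype(int).tolist())
    out.append(cv2.copyMakeBorder(im,0,400-im.shape[0] if im.shape[0]<400 else 0,0,10,0)[:400])
cv2.imwrite("pics/e.png",np.hstack(out))
E
```

```text
scene -60 [129, 69, 68, 63, 55, 54, 56, 56, 56, 58, 59, 60, 71, 88, 99, 106, 126, 156, 193, 227, 240, 247, 249, 248, 247, 246, 246, 246, 246]
scene -57 [153, 98, 66, 69, 83, 98, 108, 93, 78, 64, 61, 69, 83, 103, 105, 109, 116, 139, 179, 216, 249, 252, 250, 249, 248, 247, 247, 247, 242]
scene -51 [97, 72, 49, 52, 54, 56, 56, 54, 53, 53, 55, 61, 71, 97, 126, 141, 144, 169, 197, 225, 237, 226, 228, 245, 240, 223, 204, 193, 211]
scene -49 [111, 79, 61, 54, 52, 54, 55, 55, 54, 54, 54, 54, 66, 95, 132, 175, 203, 218, 240, 249, 240, 226, 205, 210, 224, 226, 218, 220, 224]
scene -47 [171, 107, 56, 42, 48, 54, 56, 55, 52, 51, 52, 60, 70, 85, 121, 170, 216, 251, 251, 249, 246, 243, 242, 241, 242, 244, 245, 243, 245]
scene -45 [248, 248, 193, 129, 74, 45, 53, 56, 51, 48, 48, 51, 57, 90, 134, 188, 230, 242, 249, 249, 248, 247, 246, 246, 246, 246, 247, 247, 246]
top -60 [181, 181, 181, 181, 181, 181, 181, 182, 182, 181, 164, 134, 111, 91, 86, 83, 81, 86, 93, 138, 176, 180, 182, 182, 181, 181, 181, 181, 181]
top -57 [180, 181, 180, 180, 178, 178, 179, 181, 182, 180, 167, 128, 102, 86, 80, 77, 73, 80, 106, 139, 173, 179, 181, 180, 180, 180, 180, 180, 180]
top -51 [180, 180, 180, 179, 166, 145, 159, 175, 179, 180, 175, 142, 98, 87, 86, 110, 138, 169, 179, 182, 181, 181, 180, 173, 160, 161, 168, 175, 179]
top -49 [180, 180, 179, 178, 170, 152, 159, 176, 179, 178, 157, 129, 96, 88, 90, 110, 133, 161, 175, 174, 177, 181, 180, 174, 157, 158, 173, 178, 179]
top -47 [180, 180, 180, 180, 176, 160, 159, 173, 177, 176, 150, 124, 96, 83, 85, 109, 138, 160, 171, 160, 162, 176, 178, 177, 156, 149, 168, 177, 179]
top -45 [179, 179, 180, 177, 173, 159, 152, 160, 161, 155, 141, 126, 97, 80, 89, 118, 162, 172, 174, 159, 155, 169, 175, 175, 160, 148, 166, 177, 179]
```

View pics/e.png

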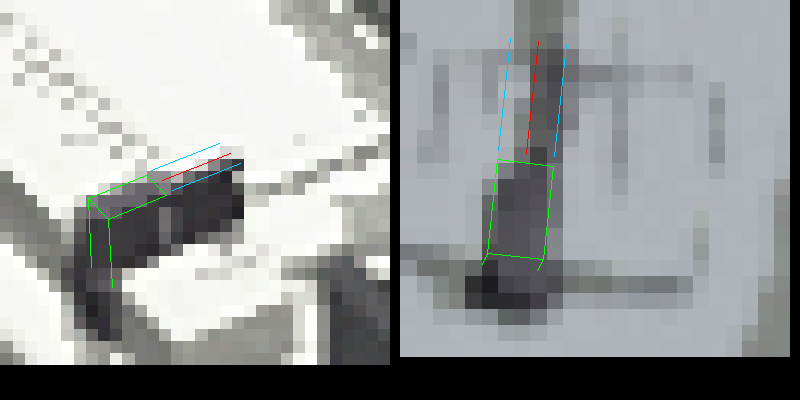

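Relative to the tab centre, the pointer is about 1 to 2 mm short: inside the tab width, but near its edge. A small nudge of about +1.5 mm (5 mm of stroke) will centre it.

Call:
jog_arm:
  translation:
    - [0, 30, -30]
    - [-1, 60, -60]
    - [-2, 88, -85]
    - [-2, 88, -98]
    - [-2, 88, -98]
    - [-2, 88, -98]
  turn: [0, 0, 0, 0, 0, 0]

```text
clock: 8.53
position: [0.5126, -0.1052, 0.0785]
ee_rot: [0.998, -0.067, 0.0, -0.001]
ft_force: [0.1, -0.1, 0.8]
grip_width: 0.003
```

Call:
jog_arm:
  translation:
    - [0, 0, -6]
    - [0, 0, -10]
    - [0, 0, -12.2]
    - [0, 0, -12.2]
    - [0, 0, -12.2]
  turn: [0, 0, 0, 0, 0]

```text
clock: 8.95
position: [0.514, -0.1067, 0.0694]
ee_rot: [0.998, -0.068, 0.002, 0.0]
ft_force: [-8.4, 0.7, 25.4]
grip_width: 0.002
```

Call:
jog_arm:
  translation:
    - [0.4, 3, 0]
    - [0.7, 5, 0]
    - [0.7, 5, 0]
    - [0.7, 5, 0]
  turn: [0, 0, 0, 0]

```text
clock: 9.28
position: [0.5148, -0.1018, 0.0694]
ee_rot: [0.998, -0.068, 0.002, 0.0]
ft_force: [0.4, -0.2, 2.1]
grip_width: 0.002
```

Call:
jog_arm:
  translation:
    - [0, 0, 10]
    - [0, 0, 35]
    - [0, 0, 70]
    - [0, -30, 100]
    - [0, -65, 110]
    - [0, -100, 110]
    - [0, -100, 110]
  turn: [0, 0, 0, 0, 0, 0, 0]

```text
clock: 9.87
position: [0.5136, -0.2102, 0.1807]
ee_rot: [0.997, -0.072, 0.003, 0.002]
ft_force: [0.2, -1.4, -1.9]
grip_width: -0.002
```

```bash
python3 - <<'E'
from h import *
P=np.load("P.npy"); out=[]
for n,(u0,v0,w,h) in dict(scene=(274,262,32,30),top=(340,274,24,22)).items():
    c=manip.camera(n); save(c,n+"5.png"); k=390/w
    im=cv2.resize(c["frame"][v0:v0+h,u0:u0+w,::-1],(390,int(h*k)),interpolation=cv2.INTER_NEAREST)
    for x in (-60,-57,-51,-49,-47,-45):
        ys=np.arange(-8,9,1.); v=[cv2.getRectSubPix(c["frame"].mean(2).astype(np.float32),(1,1),tuple(map(float,proj(c,np.r_[wor(np.array([x,y])/1e3,P),.037]))))[0,0] for y in ys]
        print(n,x,np.round(v).astype(int).tolist())
    out.append(cv2.copyMakeBorder(im,0,max(0,400-im.shape[0]),0,10,0)[:400])
cv2.imwrite("pics/f.png",np.hstack(out))
E
```

```text
scene -60 [56, 58, 60, 60, 60, 61, 73, 89, 99, 105, 126, 156, 194, 227, 240, 247, 249]
scene -57 [106, 91, 76, 61, 58, 67, 83, 104, 106, 109, 113, 136, 178, 216, 249, 252, 250]
scene -51 [56, 56, 56, 56, 56, 61, 72, 98, 127, 144, 150, 172, 198, 225, 238, 225, 228]
scene -49 [58, 59, 58, 56, 55, 54, 68, 97, 133, 173, 201, 219, 240, 249, 241, 226, 205]
scene -47 [56, 57, 57, 56, 55, 62, 74, 91, 126, 173, 217, 252, 252, 250, 246, 243, 243]
scene -45 [54, 55, 50, 49, 52, 56, 62, 94, 138, 192, 232, 244, 249, 249, 248, 247, 246]
top -60 [177, 179, 180, 178, 160, 132, 109, 90, 85, 81, 79, 84, 92, 136, 173, 177, 179]
top -57 [176, 177, 179, 177, 164, 126, 100, 83, 79, 76, 71, 77, 105, 138, 171, 176, 178]
top -51 [157, 173, 177, 177, 171, 139, 97, 91, 93, 112, 135, 164, 175, 178, 178, 177, 176]
top -49 [157, 172, 176, 174, 153, 126, 94, 89, 93, 110, 130, 158, 172, 171, 172, 176, 176]
top -47 [157, 170, 173, 172, 147, 122, 93, 81, 84, 107, 137, 159, 170, 158, 159, 172, 175]
top -45 [150, 157, 157, 151, 138, 124, 93, 75, 86, 116, 159, 169, 171, 156, 152, 165, 170]
```

View pics/f.png

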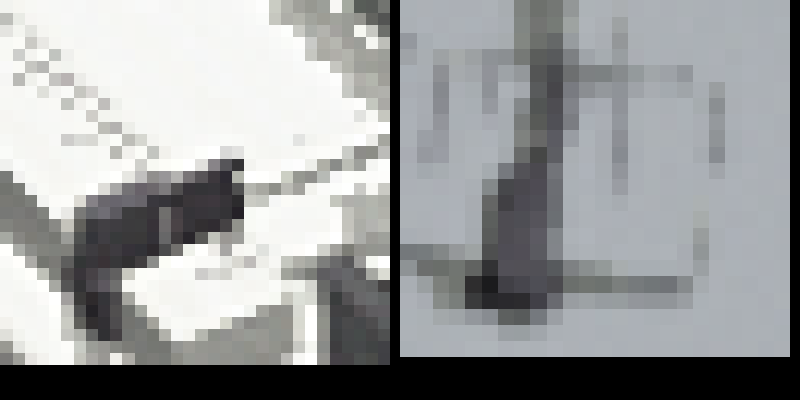

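The last nudge did not move it: each call restarts from the measured pose, so the drag lost its downward press. I'll press and drag in one call this time.

Call:
jog_arm:
  translation:
    - [0, 30, -30]
    - [-1, 60, -60]
    - [-2, 95, -85]
    - [-2, 95, -99]
    - [-2, 95, -101]
    - [-2, 95, -101]
  turn: [0, 0, 0, 0, 0, 0]

```text
clock: 10.47
position: [0.5116, -0.1074, 0.078]
ee_rot: [0.998, -0.068, 0.001, -0.0]
ft_force: [0.3, -0.1, 0.1]
grip_width: 0.001
```

Call:
jog_arm:
  translation:
    - [-0.5, -4, -5]
    - [-0.5, -4, -9.5]
    - [-0.5, -4, -10.5]
    - [-0.5, -4, -10.5]
    - [-0.2, -2, -10.5]
    - [0, 0, -10.5]
    - [0.2, 2, -10.5]
    - [0.2, 2, -10.5]
    - [0.2, 2, -10.5]
    - [0.2, 2, 0]
    - [0.2, 2, 20]
    - [0.2, 2, 50]
  turn: [0, 0, 0, 0, 0, 0, 0, 0, 0, 0, 0, 0]

```text
clock: 11.47
position: [0.5104, -0.106, 0.1275]
ee_rot: [0.998, -0.069, -0.001, -0.001]
ft_force: [0.3, 0.3, 0.0]
grip_width: -0.001
```

Call:
jog_arm:
  translation:
    - [0, -10, 35]
    - [0, -40, 60]
    - [0, -80, 65]
    - [0, -110, 65]
    - [0, -110, 65]
  turn: [0, 0, 0, 0, 0]

```text
clock: 11.88
position: [0.5091, -0.2243, 0.1939]
ee_rot: [0.997, -0.074, -0.0, 0.001]
ft_force: [-1.1, 0.2, -0.3]
grip_width: -0.003
```

```bash
cat > g.py <<'E'
from h import *
import sys
P=np.load("P.npy"); out=[]
for n,(u0,v0,w,h) in dict(scene=(274,262,32,30),top=(340,274,24,22)).items():
    c=manip.camera(n); save(c,n+sys.argv[1]+".png"); k=390/w
    im=cv2.resize(c["frame"][v0:v0+h,u0:u0+w,::-1],(390,int(h*k)),interpolation=cv2.INTER_NEAREST)
    for x in (-60,-57,-51,-49,-47,-45):
        ys=np.arange(-8,9,1.); v=[cv2.getRectSubPix(c["frame"].mean(2).astype(np.float32),(1,1),tuple(map(float,proj(c,np.r_[wor(np.array([x,y])/1e3,P),.037]))))[0,0] for y in ys]
        print(n,x,np.round(v).astype(int).tolist())
    out.append(cv2.copyMakeBorder(im,0,max(0,400-im.shape[0]),0,10,0)[:400])
cv2.imwrite("pics/f%s.png"%sys.argv[1],np.hstack(out))
E
python3 g.py 6
```

```text
scene -60 [58, 59, 59, 60, 60, 61, 72, 88, 99, 105, 126, 155, 194, 228, 241, 248, 250]
scene -57 [59, 59, 59, 60, 61, 69, 85, 107, 108, 110, 114, 137, 178, 215, 249, 252, 251]
scene -51 [59, 58, 57, 56, 57, 57, 57, 65, 79, 93, 107, 150, 192, 227, 241, 228, 230]
scene -49 [57, 60, 61, 59, 58, 57, 58, 62, 71, 89, 133, 178, 225, 251, 244, 229, 208]
scene -47 [50, 54, 55, 54, 53, 54, 54, 55, 65, 88, 123, 169, 209, 235, 244, 245, 244]
scene -45 [100, 69, 45, 48, 53, 53, 49, 56, 67, 82, 111, 157, 202, 243, 253, 251, 249]
top -60 [176, 176, 176, 176, 159, 130, 107, 88, 83, 79, 78, 83, 91, 134, 170, 175, 177]
top -57 [174, 175, 176, 174, 161, 123, 98, 82, 78, 76, 70, 76, 104, 135, 167, 173, 176]
top -51 [155, 171, 175, 176, 174, 173, 174, 134, 97, 76, 80, 112, 142, 172, 174, 175, 175]
top -49 [154, 171, 173, 172, 163, 160, 168, 141, 102, 89, 86, 109, 133, 159, 168, 175, 174]
top -47 [153, 168, 171, 171, 160, 155, 162, 144, 105, 96, 97, 123, 143, 146, 155, 170, 172]
top -45 [150, 162, 165, 160, 154, 148, 145, 131, 100, 89, 93, 126, 158, 150, 151, 164, 169]
```

View pics/f6.png

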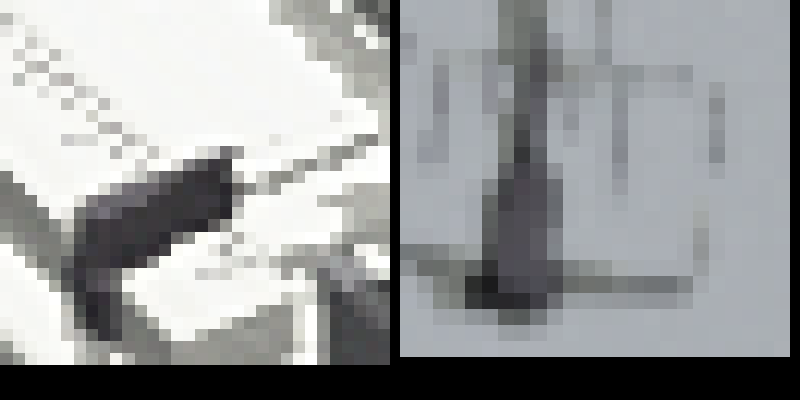

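The pointer now spans about -1 to +3 mm and the tab about -3 to +5 mm in the top view, so it is centred. The hand is clear, so I'm handing in.

```bash
python3 - <<'E'
from h import *
a=cv2.imread("pics/scene0.png").astype(int);b=cv2.imread("pics/scene6.png").astype(int)
c=manip.camera("top")
for k in("bolt","glue_stick","label_roll","paper_core"):
    print(k,[(ray(c,e["at"],0).round(3).tolist(),round(e["confidence"],2)) for e in manip.pinpoint(c,k)[:1]])
print(manip.hand_in())
E
```

```text
bolt [([0.595, -0.223, 0.0], 0.56)]
glue_stick [([0.68, -0.024, 0.0], 0.85)]
label_roll [([0.605, 0.151, 0.0], 0.82)]
paper_core [([0.59, -0.224, 0.0], 0.71)]
the job is handed in; nothing more can be done
None
```

The guide is set: the pointer stands opposite the gauge tab, and I've handed the job in. I moved the guide only through the wheel, stroking over its top with the closed fingertips. That took two strokes and one short nudge of about 6 mm, after an earlier light pass and one nudge that did not turn the wheel.

- **Pointer:** In the last pictures from both cameras it lies inside the tab's width. In the top view its centre is within about 0.5 mm of the tab's centre, with an uncertainty of about 1 mm.
- **Hand:** It was lifted about 19 cm above the bench and clear of everything, with the measured force near 0 N. The clock was at about 12 s.
- **Forces:** The highest wrist force reported at the end of a move was about 25 N.
- **Bystanders:** The label roll, glue stick and paper core were found within about 7 mm of their first positions, which is about how far the detector scatters. The last look for the bolt gave the paper core's position instead, so the bolt has no separate check. The hand was always at least 65 mm above the bench, and the bolt is 35 mm high.

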